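# Clear the jack panel and hold its recessed reset down

### The arm

A 7-joint arm with a two-finger parallel gripper is mounted at the origin on the work surface. World frame = base frame: x ahead of the robot, y to its left, z up, the work surface at z = 0. Lengths are in mm, angles in rad, forces in N, time in s.
With the tool pointing down it reaches from about 400 to 900 mm from the base axis. Payload 5.6 kg.
Tool frame: the origin (TCP) lies between the finger pads; the fingertips stand 8 mm ahead of it and the grasp point (between the pads) lies 11 mm behind it; z points along the fingers, y is the line along which they close (so a half turn about z gives the same grasp; the last joint's range is limited). The gripper opens to 92 mm and grips with 3 to 60 N. Pads are 20 mm wide; open, the fingers measure 128 mm over their backs; the gripper's body (75 mm by 189 mm) begins 69 mm behind the grasp point.
Start: joints at [-1.37, 0.468, -0.012, 1.603, 0.006, 1.071, -0.056], TCP at [156.946, 630.775, 222.592] pointing down, gripper open.
Joint ranges: [-2.53, 2.53], [-0.31, 2.02], [-1.57, 1.55], [0.28, 2.44], [-1.29, 4.43], [0.15, 1.84], [-2.92, 2.92]. Speed limits (rad/s): [2.57, 2.57, 3.14, 3.14, 3.14, 3.14, 3.14].

### API

Orientations are given as a unit quaternion [w, x, y, z].
In Python, from workcell import ctrl, capture, calibration gives the robot as it stands.
- The arm moves only by the tool arm_command, never from a script. Its argument "series" is a list of rows, each a list of 3 entries, a list of its own where there are three numbers: the turn, a rotation vector about the tool's x, y, z in rad, then the shift along the tool's x, y, z in mm, then the gripper command: -1 is shut, 1 is fully open, values between are in proportion. A call has exactly 10 rows; each row shifts and turns the commanded pose from where the row before left it, along the tool's axes as they then stand; what a row does not reach is not made up. A row lasts 1/10 s, in which the tool goes at most 50 mm and 8.59 degrees, less where a joint would pass 70% of its speed; a pose out of reach is approached as far as the arm can. A call with a gripper value outside its range is refused whole. The fingers move at their own pace and stop on an object; the grip force is fixed at half the most. Time passes only in rows, so rows that do not move let the fingers close, or fill a call up. It gives the time, the measured TCP pose, the force, the opening and the grip force at its end, in the units of the state.
- ctrl.get_state(): the state, without advancing time (a new reading comes with each control period).
- capture(name): name is "side" or "top" or "wrist"; returns the picture (480x640x3 uint8, red, green, blue); there is no depth.
- calibration(name): a dict with "fov_y" (degrees; the focal length in pixels is half the picture's height over the tangent of half this angle, whatever the lens; pixels are square), "cx", "cy" (the principal point, pixels), "T" (4x4, takes a point from camera to world coordinates). Camera axes: x right, y up, looking along -z (the intrinsics and any distortion apply to the point x, -y, -z); pixel columns grow to the right and rows downward; lengths in mm; the calibration is good to about 2 mm. A picture is of the moment at which its call begins: read the wrist's pose just before it. calibration takes no time and is no camera call; for the wrist camera it gives the pose at the moment of the call.
- ctrl.sign_off(): hands the job in; it is judged then, once.
The state is a dict: "clock": time; "joint_positions": joint angles; "qd": joint speeds; "tau": joint torques, N m; "tool_pos": TCP position; "ee_rot": TCP orientation; "ft_force": force on the tool from outside, world axes, zero at the start; "wrist_torque": the same for the moment, N m; "grip_width": opening from 0.0 (shut) to 1.0 (fully open); "gripper_force": force on a finger pad.
Only numpy, scipy, OpenCV 4.12 (cv2) and the standard library are available. Lean on these libraries where they do the work, as an engineer would, in place of code of your own. Each camera call takes 0.05 s, during which the arm holds its last target. There are 200 camera calls.

### The job

Brass chips are lying on the black jack panel, over its reset hole. Take the scraper block by its handle and wipe all four chips off the panel into the steel tray along its side, without touching the chips with the fingers, then set the scraper back down on the bare desk, clear of the panel and tray. Then take the stylus from its stand, reach it through the round aperture and push the recessed reset button well down; finish still gripping the stylus and holding the button down, with the other things on the desk left where they are.

Things in the scene. Friction and masses are not known exactly. Their poses are not given: they have to be found in the camera images.
- panel: Fixed black bakelite jack panel block, 110 mm along its x, 150 mm along its y, flat top 50 mm above the desk, two rows of flat jacks near its x edges (look only). Along its +y side is a fixed open steel tray: y from 75 to 145 mm, x from -60 to 60 mm, floor 3 mm and walls 30 mm above the desk. Origin: centre of the block's underside, on the desk.
- aperture (a point): Centre of the mouth of the round aperture in the panel's top, brass-bushed, 15 mm in diameter and 20 mm deep, vertical; at panel x 0, y -20 mm, height 50 mm. A chip lies over it, wholly or partly, at the start.
- tray (a point): Centre of the tray's floor (inside 117 x 67 mm), at panel x 0, y 110 mm.
- reset_button (a joint): Downward travel (m) of the spring button under the aperture: 0 up, 0.008 fully down; it counts as held down beyond 0.005. It needs 2 N to start and 5.2 N at the bottom, and springs back when let go.
- button_top (a point): Centre of the flat top of the steel button, 22 mm in diameter, 24 mm below the panel's top when up.
- stylus: Stylus standing upright, tip down, in its stand: round steel shaft 7 mm in diameter and 55 mm long, then a round wooden handle 18 mm in diameter and 60 mm long (55 to 115 mm above the tip); about 60 g. Origin at the tip, z up along the handle. The handle's shoulder rests on the stand's top, the tip 5 mm above the desk.
- stylus_tip (a point): The stylus's tip, same as its origin.
- stand: Fixed dark steel block 50 x 50 x 60 mm high with a central vertical 10 mm hole that holds the stylus. Origin: centre of its underside.
- scraper: Scraper block standing on the desk: a straight foot 100 mm along its x, 20 mm along its y and 25 mm high (steel edge below, wood above) with a wooden handle 30 mm along x, 20 mm along y rising from its middle to 66 mm height; about 120 g. Origin: centre of its underside, z up.
- chip0: Loose brass chip, an arrow-like flat piece 22 x 18 x 7 mm (22 along its own x), about 20 g, starting flat on top of the panel. Origin: centre of its underside. All four are alike; too large to fall through the aperture.
- chip1: Loose brass chip, an arrow-like flat piece 22 x 18 x 7 mm (22 along its own x), about 20 g, starting flat on top of the panel. Origin: centre of its underside. All four are alike; too large to fall through the aperture.
- chip2: Loose brass chip, an arrow-like flat piece 22 x 18 x 7 mm (22 along its own x), about 20 g, starting flat on top of the panel. Origin: centre of its underside. All four are alike; too large to fall through the aperture.
- chip3: Loose brass chip, an arrow-like flat piece 22 x 18 x 7 mm (22 along its own x), about 20 g, starting flat on top of the panel. Origin: centre of its underside. All four are alike; too large to fall through the aperture.
- ferrule0: Bystander: brass ferrule, a plain tube standing on end, 22 mm across, 24 mm high. Origin: centre of its underside. Not to be disturbed.
- ferrule1: Bystander: brass ferrule, a plain tube standing on end, 22 mm across, 24 mm high. Origin: centre of its underside. Not to be disturbed.
- ferrule2: Bystander: brass ferrule, a plain tube standing on end, 22 mm across, 24 mm high. Origin: centre of its underside. Not to be disturbed.
- lamp_hood: Bystander: green enamel lamp hood, a cone with a brass socket on top, 110 mm across and 85 mm high. Origin: centre of its underside. Not to be disturbed.
- relay_cover: Bystander: nickel-plated relay cover, 50 x 75 x 56 mm high. Origin: centre of its underside. Not to be disturbed.
- screwdriver: Bystander: screwdriver lying on the desk. Not to be disturbed.
- jar: Bystander: closed jar 60 mm across, 70 mm high. Origin: centre of its underside. Not to be disturbed.
Mind the look-alikes: they are no part of the job. Several things look just like the stylus: the one meant starts nearest to the robot's base.

How it is judged (in metres and radians):
On the way, in this order (a step that is already met when the one before it is completed fails the run):
1. all four chips are in the tray while the scraper is in the gripper (y of chip0 in the frame of panel between 0.073 and 0.148 m and x of chip0 in the frame of panel between -0.062 and 0.062 m and z of each of chip0, chip1, chip2, chip3 in the frame of panel below 0.042 m and y of chip1 in the frame of panel between 0.073 and 0.148 m and x of chip1 in the frame of panel between -0.062 and 0.062 m and y of chip2 in the frame of panel between 0.073 and 0.148 m and x of chip2 in the frame of panel between -0.062 and 0.062 m and y of chip3 in the frame of panel between 0.073 and 0.148 m and x of chip3 in the frame of panel between -0.062 and 0.062 m and contact force between the fingers and scraper above 1 N), for 0.1 s.
2. the stylus, in the fingers, holds the button down through the aperture (value of joint reset_button above 0.005 m and horizontal distance between stylus_tip and aperture below 0.008 m and z of stylus_tip in the frame of aperture below -0.024 m and contact force between stylus and panel above 1 N and contact force between the fingers and stylus above 2 N), for 0.3 s.
At the end, for the whole second after the job is handed in: The stylus, gripped in the fingers and reaching through the aperture, keeps the reset button more than 5 mm down (of 8) with more than 1 N; all four chips lie in the tray; the scraper rests on the desk, touching neither the robot nor the panel or tray (all of step 2 and y of chip0 in the frame of panel between 0.073 and 0.148 m and x of chip0 in the frame of panel between -0.062 and 0.062 m and z of each of chip0, chip1, chip2, chip3 in the frame of panel below 0.042 m and y of chip1 in the frame of panel between 0.073 and 0.148 m and x of chip1 in the frame of panel between -0.062 and 0.062 m and y of chip2 in the frame of panel between 0.073 and 0.148 m and x of chip2 in the frame of panel between -0.062 and 0.062 m and y of chip3 in the frame of panel between 0.073 and 0.148 m and x of chip3 in the frame of panel between -0.062 and 0.062 m and height (world z) of scraper below 0.03 m and linear speed of scraper below 0.02 m/s and contact force between scraper and panel below 0.05 N and contact force between scraper and the arm below 0.05 N and contact force between scraper and the fingers below 0.05 N); the arm keeps its last pose, push and grip.
It fails at once if the fingers touch a chip (contact force between the fingers and chip0 above 0.3 N or contact force between the fingers and chip1 above 0.3 N or contact force between the fingers and chip2 above 0.3 N or contact force between the fingers and chip3 above 0.3 N).
It fails at once if a bystander is moved more than 20 mm (distance of any of ferrule0, ferrule1, ferrule2, lamp_hood, relay_cover, screwdriver, jar from where it was at the start of the episode above 0.02 m).
It also fails if it takes over 64 s, if anything falls off the work surface, if the arm or the gripper's body presses on something with over 40 N, if the wrist force passes 120 N, or if a joint passes its speed limit or range.

## Working session

There is one attempt and no reset: what is moved stays moved. The work goes in short steps, Python scripts to look and compute and a tool call to move; the robot and the scene stay as the last step left them, time stands still between calls to the robot, and variables do not carry over. Pictures are saved under pics/ and viewed, at most 12 in all, crops included, and the job is handed in when it is done.

Besides the shell and the picture viewer there is one more tool, called as name([rows], argument=value, ...), one row to a line, values as JSON. arm_command: Moves the arm, as the interface text tells. Its arguments: {"type":"object","properties":{"series":{"type":"array"}},"required":["series"]}

```bash
mkdir -p pics
python3 - <<'E'
from workcell import ctrl,capture,calibration
import cv2,numpy as np
for n in ("top","side"):
    im=capture(n); cv2.imwrite(f"pics/{n}0.png",im[:,:,::-1]); c=calibration(n); print(n,c)
s=ctrl.get_state(); print(s)
E
```

```text
top {'fov_y': 46.34210437379472, 'cx': 316.48725070459386, 'cy': 239.992985386818, 'T': array([[ 1.29112593e-02,  9.97036708e-01, -7.58360227e-02,
         4.44993103e+02],
       [-9.99895300e-01,  1.23782261e-02, -7.49461393e-03,
        -1.14568286e+01],
       [-6.53368976e-03,  7.59248475e-02,  9.97092136e-01,
         1.22037580e+03],
       [ 0.00000000e+00,  0.00000000e+00,  0.00000000e+00,
         1.00000000e+00]])}
side {'fov_y': 55.37228581202623, 'cx': 325.25442192451317, 'cy': 239.52765842002466, 'T': array([[ 9.80023278e-01,  1.05307852e-01, -1.68714646e-01,
         3.75979013e+02],
       [-1.98861101e-01,  5.31398777e-01, -8.23449818e-01,
        -7.96582265e+02],
       [ 2.93902480e-03,  8.40550770e-01,  5.41724806e-01,
         5.91718771e+02],
       [ 0.00000000e+00,  0.00000000e+00,  0.00000000e+00,
         1.00000000e+00]])}
{'clock': 0.1, 'joint_positions': array([-1.36996891,  0.46832605, -0.01163359,  1.60354738,  0.00596339,
        1.07142938, -0.05632328]), 'qd': array([ 0.00031377, -0.00228717, -0.00053995, -0.0003631 ,  0.00070814,
       -0.00107136, -0.00048472]), 'tau': array([ 1.02319955e-03, -5.21653283e+01, -1.25553104e-02, -2.44369107e+01,
       -5.67690586e-02,  1.40871407e-02,  5.01413763e-05]), 'tool_pos': array([156.8297801 , 630.242603  , 221.70508471]), 'ee_rot': array([-6.53371007e-05,  1.21650469e-01,  9.92572648e-01, -8.35185083e-04]), 'ft_force': array([0.56621735, 1.03049655, 0.54079389]), 'wrist_torque': array([ 0.03873557, -0.03608582,  0.04240971]), 'gripper_force': 0.0, 'grip_width': 1.0003176339345872}
```

View pics/top0.png

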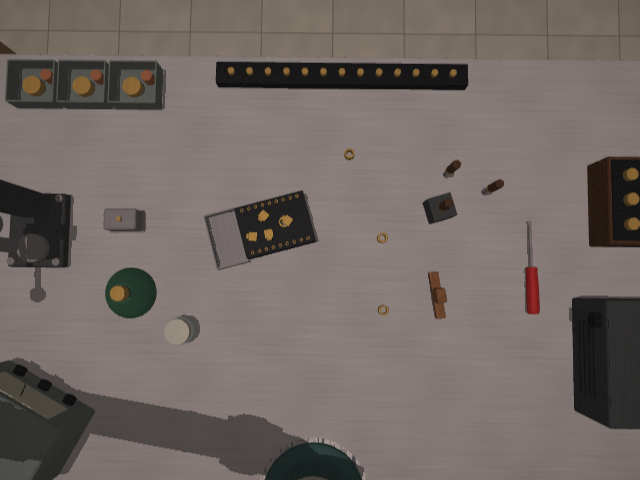

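View pics/side0.png

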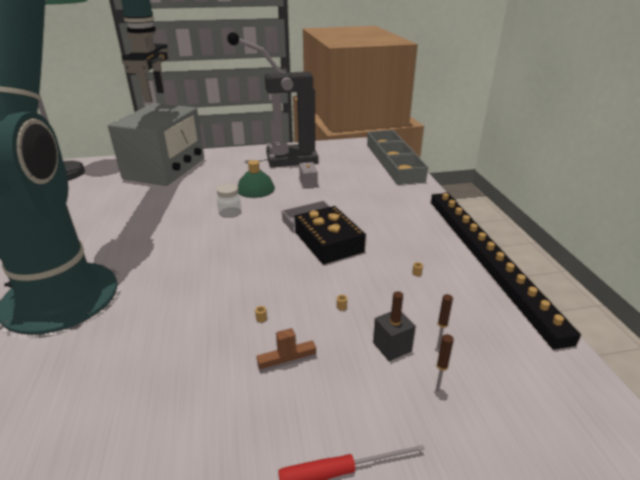

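The top view shows the panel at about (275,225), with its tray on the left, +y side. The scraper is at (438,295) and the lamp hood, jar and relay cover are at the left. Three things could be the stylus: (447,203) in the stand block, (453,168) and (493,186). The one in the stand is nearest the base, which is at about (316,480) px, and it is the only one in a stand, so it fits the description. The side view shows the same layout.

```bash
cat > h.py <<'E'
import numpy as np,cv2
from workcell import ctrl,capture,calibration
from scipy.spatial.transform import Rotation as R
def ray(c,u,v):
    f=240/np.tan(np.radians(c['fov_y']/2)); T=c['T']
    return T[:3,3], T[:3,:3]@np.array([(u-c['cx'])/f,-(v-c['cy'])/f,-1])
def plane(c,u,v,z):
    o,d=ray(c,u,v); return (o+d*(z-o[2])/d[2])
def proj(c,p):
    f=240/np.tan(np.radians(c['fov_y']/2)); q=c['T'][:3,:3].T@(np.asarray(p,float)-c['T'][:3,3])
    return np.array([c['cx']+f*q[0]/-q[2], c['cy']-f*q[1]/-q[2]])
def tri(rays):
    A=0;b=0
    for o,d in rays:
        d=d/np.linalg.norm(d);P=np.eye(3)-np.outer(d,d);A=A+P;b=b+P@o
    return np.linalg.solve(A,b)
def pose():
    s=ctrl.get_state(); w=s['ee_rot']; return np.array(s['tool_pos']),R.from_quat([w[1],w[2],w[3],w[0]])
def delta(p,yaw):
    """shift (tool axes) to world p, and tool-z turn so tool y points along world angle yaw (mod pi); tilt to fix"""
    t,r=pose(); M=r.as_matrix(); y=M[:,1]; cur=np.arctan2(y[1],y[0])
    d=(yaw-cur+np.pi/2)%np.pi-np.pi/2
    yy=np.array([np.cos(cur+d),np.sin(cur+d),0]); z=np.array([0,0,-1.]); G=np.column_stack([np.cross(yy,z),yy,z])
    return dict(shift=(M.T@(np.asarray(p)-t)).round(1),turn=(R.from_matrix(M.T@G)).as_rotvec().round(4),cur=t.round(1),curyaw=round(cur,3),M=M.round(3))
E
python3 - <<'E'
from h import *
np.set_printoptions(suppress=True,precision=1)
c=calibration("top"); s=calibration("side")
im=cv2.imread("pics/top0.png"); hsv=cv2.cvtColor(im,cv2.COLOR_BGR2HSV)
def blobs(m,box,amin=15):
    x0,y0,x1,y1=box; k=np.zeros(m.shape,np.uint8); k[y0:y1,x0:x1]=m[y0:y1,x0:x1]
    return [cc for cc in cv2.findContours(k,cv2.RETR_EXTERNAL,cv2.CHAIN_APPROX_NONE)[0] if cv2.contourArea(cc)>amin]
br=cv2.inRange(hsv,(0,90,40),(25,255,255))
for cc in blobs(br,(420,260,460,330)):
    r=cv2.minAreaRect(cc); print("scraper",r); print([plane(c,*p,25)[:2] for p in cv2.boxPoints(r)], plane(c,*r[0],40))
brass=cv2.inRange(hsv,(12,110,120),(30,255,255))
for cc in blobs(brass,(240,200,300,250),20):
    r=cv2.minAreaRect(cc); print("chip",r, plane(c,*r[0],57))
for cc in blobs(brass,(330,140,400,320),8):
    r=cv2.minAreaRect(cc); print("ferr",r[0], plane(c,*r[0],24))
dk=cv2.inRange(hsv,(0,0,0),(180,255,60))|brass
dk=cv2.morphologyEx(dk,cv2.MORPH_CLOSE,np.ones((5,5)))
for cc in blobs(dk,(195,180,325,275),300):
    r=cv2.minAreaRect(cc); print("panel",r); print([plane(c,*p,50)[:2] for p in cv2.boxPoints(r)])
for cc in blobs(dk,(415,185,465,230),100):
    r=cv2.minAreaRect(cc); print("stand",r,plane(c,*r[0],50))
t,r=pose(); print(t,r.as_matrix())
for n,f in (("stylus",im[150:240,400:520]),):
    cv2.imwrite("pics/crop.png",cv2.resize(f,None,fx=6,fy=6,interpolation=cv2.INTER_CUBIC))
E
```

```text
scraper ((438.33782958984375, 294.52703857421875), (46.85371780395508, 13.97391414642334), 80.53767395019531)
[array([ 469.4, -239.5]), array([ 474.7, -268.8]), array([ 377.3, -284.7]), array([ 372.1, -255.6])] [ 423.5 -259.    40. ]
chip ((251.0, 236.0), (8.0, 10.0), 90.0) [540.1 133.8  57. ]
chip ((268.0, 234.0), (10.0, 8.0), 90.0) [544.7  98.5  57. ]
chip ((284.65386962890625, 220.76922607421875), (10.816654205322266, 12.203404426574707), 33.6900634765625) [572.9  64.2  57. ]
chip ((262.6538391113281, 215.76922607421875), (8.043152809143066, 9.984603881835938), 33.6900634765625) [582.8 110.4  57. ]
ferr (383.5, 310.0) [ 389.1 -146.3   24. ]
ferr (382.5, 237.5) [ 543.1 -143.6   24. ]
ferr (349.0, 153.0) [725.7 -70.4  24. ]
panel ((271.3450927734375, 225.68829345703125), (52.988861083984375, 78.47944641113281), 75.46554565429688)
[array([595.2, 187. ]), array([638.9,  27.8]), array([530.9,  -1.6]), array([487.6, 156.5])]
stand ((439.35003662109375, 208.0499725341797), (24.349536895751953, 29.09295082092285), 71.56504821777344) [ 604.5 -259.7   50. ]
[156.8 630.2 221.7] [[-1.   0.2 -0. ]
 [ 0.2  1.  -0. ]
 [-0.  -0.  -1. ]]
```

View pics/crop.png

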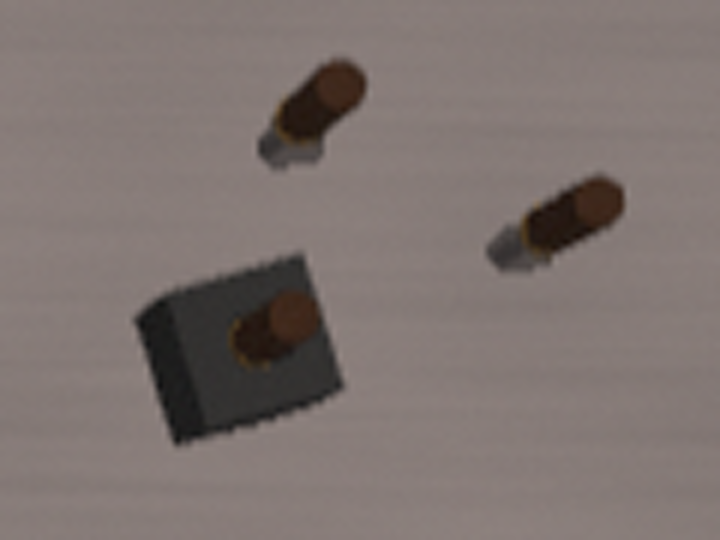

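The crop confirms it: the stylus at (449,203) stands in the dark stand block, while the other two, at (456,164) and (500,184), stand free on the desk and farther from the base. I'm now moving over the panel for a close look.

arm_command([
  [[0, 0, 0], [-32.7, -31, -6], 1],
  [[0, 0, 0], [-32.7, -31, -6], 1],
  [[0, 0, 0], [-32.7, -31, -6], 1],
  [[0, 0, 0], [-32.7, -31, -6], 1],
  [[0, 0, 0], [-32.7, -31, -6], 1],
  [[0, 0, 0], [-32.7, -31, -6], 1],
  [[0, 0, 0], [-32.7, -31, -6], 1],
  [[0, 0, 0], [-32.7, -31, -6], 1],
  [[0, 0, 0], [-32.7, -31, -6], 1],
  [[0, 0, 0], [-32.7, -31, -6], 1],
])

```text
clock: 1.1
tool_pos: [399.9, 249.2, 282.8]
ee_rot: [-0.0, 0.122, 0.993, 0.0]
ft_force: [0.4, 0.9, -0.7]
grip_width: 1.0
gripper_force: 0.0
```

```bash
python3 -c "
from h import *
print(delta([490,80,300],1.839)); c=calibration('wrist'); print(c['T'].round(2), c['fov_y'])"
```

```text
{'shift': array([-128.2, -142.4,  -17.3]), 'turn': array([ 1.000e-04, -1.000e-04, -5.119e-01]), 'cur': array([399.9, 249.2, 282.8]), 'curyaw': np.float64(1.327), 'M': array([[-0.97 ,  0.241, -0.   ],
       [ 0.241,  0.97 ,  0.   ],
       [ 0.   ,  0.   , -1.   ]])}
[[ 2.4000e-01 -9.3000e-01 -2.7000e-01  3.2344e+02]
 [ 9.7000e-01  2.3000e-01  7.0000e-02  2.6834e+02]
 [ 0.0000e+00 -2.8000e-01  9.6000e-01  4.4384e+02]
 [ 0.0000e+00  0.0000e+00  0.0000e+00  1.0000e+00]] 59.22957362436268
```

arm_command([
  [[0, 0, 0], [-25.6, -28.5, -3.5], 1],
  [[0, 0, 0], [-25.6, -28.5, -3.5], 1],
  [[0, 0, 0], [-25.6, -28.5, -3.5], 1],
  [[0, 0, 0], [-25.6, -28.5, -3.5], 1],
  [[0, 0, 0], [-25.6, -28.5, -3.5], 1],
  [[0, 0, -0.1024], [0, 0, 0], 1],
  [[0, 0, -0.1024], [0, 0, 0], 1],
  [[0, 0, -0.1024], [0, 0, 0], 1],
  [[0, 0, -0.1024], [0, 0, 0], 1],
  [[0, 0, -0.1024], [0, 0, 0], 1],
])

```text
clock: 2.1
tool_pos: [488.9, 81.7, 299.7]
ee_rot: [-0.0, -0.136, 0.991, -0.0]
ft_force: [-0.4, -0.1, 0.1]
grip_width: 0.999
gripper_force: 0.0
```

```bash
cat > l.py <<'E'
import sys,pickle
from h import *
n=sys.argv[1]; c=calibration('wrist'); im=capture('wrist'); c2=calibration('wrist')
cv2.imwrite(f'pics/{n}.png',im[:,:,::-1]); pickle.dump(c,open(f'pics/{n}.pkl','wb')); print(abs(c['T']-c2['T']).max())
E
python3 l.py w1
```

```text
0.26887719604687277
```

View pics/w1.png

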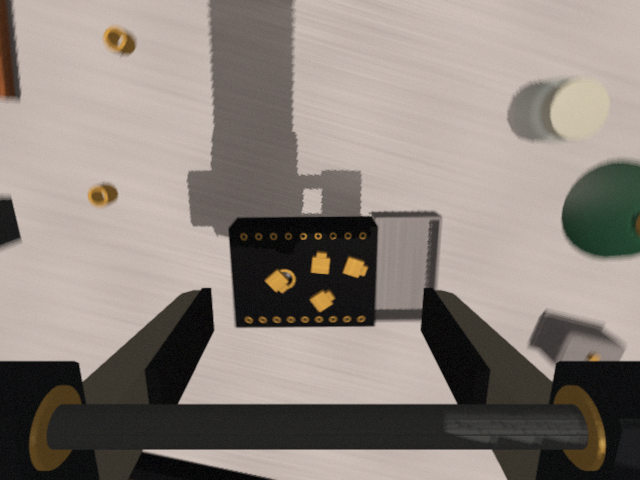

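The wrist view (up is toward the base) shows the panel top at about (236–376, 229–325) with its jack rows at y≈237 and 319, and the tray to its right. The chips are at (278,281), which partly covers the bushing ring at (288,278), (320,264), (355,267) and (322,300).

Run:
```python
from h import *; import pickle
np.set_printoptions(suppress=True,precision=1)
c=pickle.load(open('pics/w1.pkl','rb')); im=cv2.imread('pics/w1.png'); hsv=cv2.cvtColor(im,cv2.COLOR_BGR2HSV)
m=cv2.inRange(hsv,(10,90,60),(32,255,255)); 
k=np.zeros_like(m); k[225:330,230:380]=m[225:330,230:380]
n,_,st,ce=cv2.connectedComponentsWithStats(k)
J=[];
for i in range(1,n):
    p=plane(c,*ce[i],50 if st[i][4]<60 else 57)
    print(st[i][4],ce[i],p[:2]); 
    if ce[i][1]<245 or ce[i][1]>312: J.append((ce[i],p[:2]))
a=np.array([p for q,p in J if q[1]<245]); b=np.array([p for q,p in J if q[1]>312])
for s in (a,b):
    v=cv2.fitLine(s.astype(np.float32),cv2.DIST_L2,0,.01,.01).ravel(); print("row",len(s),s.mean(0),np.arctan2(v[1],v[0]))
dk=cv2.inRange(hsv,(0,0,0),(180,255,70))
g=cv2.cvtColor(im,cv2.COLOR_BGR2GRAY)
print("row y=250",g[250,225:245],g[250,368:384]); print("col 310",g[212:234,310],g[318:334,310])
```

```text
28 [243.1 236.1] [538.6  18.8]
31 [258.1 236.1] [534.6  33.3]
31 [273.1 236.1] [530.5  47.8]
30 [287.8 235.8] [526.3  62. ]
41 [303. 236.] [522.3  76.8]
45 [317.6 235.9] [518.2  90.9]
32 [332.7 235.9] [514.1 105.5]
34 [347.5 235.9] [510.1 119.9]
36 [362.1 235.6] [505.9 133.9]
398 [320.2 263.1] [543.1 100.6]
406 [354.7 267.3] [537.9 135.4]
522 [280.3 280.4] [572.   66.4]
395 [322.1 299.9] [581.2 113.3]
53 [360.8 318.5] [593.6 159.8]
54 [248.2 319.6] [627.2  44.5]
55 [262.3 319.3] [622.8  58.9]
54 [276.3 319.2] [618.7  73.2]
52 [290.5 319.1] [614.6  87.8]
53 [304.6 319. ] [610.4 102.3]
54 [318.5 318.9] [606.3 116.6]
53 [332.5 318.9] [602.2 130.9]
50 [346.5 318.8] [598.  145.3]
row 9 [522.3  76.5] -1.2944543
row 9 [610.4 102.2] -1.2890335
row y=250 [189 189 192 189 159  84  22  19  21  17  25  18  18  20  23  20  18  22
  19  18] [ 18  18  25  27  22  28  21  23  43 104 140 144 141 146 142 136]
col 310 [172 115 112  99  82  23  13  17   8  13   7   8  12  11   9   9   0  10
  10   9  14  11] [ 17  15  19  15  13  15  20  18  74 154 189 192 192 193 187 187]
```

arm_command([
  [[0, 0, 0], [17.3, -34.8, 5.6], 1],
  [[0, 0, 0], [17.3, -34.8, 5.6], 1],
  [[0, 0, 0], [17.3, -34.8, 5.6], 1],
  [[0, 0, 0], [17.3, -34.8, 5.6], 1],
  [[0, 0, 0], [17.3, -34.8, 5.6], 1],
  [[0, 0, 0], [17.3, -34.8, 5.6], 1],
  [[0, 0, 0], [17.3, -34.8, 5.6], 1],
  [[0, 0, 0], [17.3, -34.8, 5.6], 1],
  [[0, 0, 0], [17.3, -34.8, 5.6], 1],
  [[0, 0, 0.11], [0, 0, 0], 1],
])

```text
clock: 3.15
tool_pos: [419.6, -266.5, 249.3]
ee_rot: [-0.001, -0.073, 0.997, -0.001]
ft_force: [-0.1, -0.2, 0.4]
grip_width: 1.004
gripper_force: 0.0
```

```bash
python3 l.py w2
```

```text
2.534072647836183
```

View pics/w2.png

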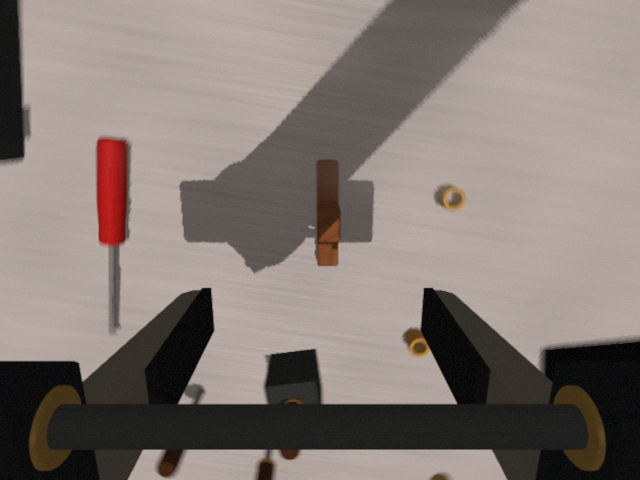

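The scraper foot spans about (317–339, 160–265), with its handle at about (328,222), right under the gripper.

Run:
```python
from h import *; import pickle
np.set_printoptions(suppress=True,precision=2)
c=calibration('wrist'); im=cv2.cvtColor(capture('wrist'),cv2.COLOR_RGB2BGR); hsv=cv2.cvtColor(im,cv2.COLOR_BGR2HSV)
m=cv2.inRange(hsv,(0,100,25),(22,255,255)); k=np.zeros_like(m); k[145:275,305:350]=m[145:275,305:350]
q=max(cv2.findContours(k,0,1)[0],key=cv2.contourArea); r=cv2.minAreaRect(q); print(r)
P=[plane(c,*p,25)[:2] for p in cv2.boxPoints(r)]; print(P,np.mean(P,0))
for rows in ((162,185),(248,262)):
    pts=[(np.where(k[y])[0].mean(),y) for y in range(*rows)]; p=np.mean(pts,0); print(plane(c,*p,25)[:2])
ys,xs=np.where(k); a=plane(c,328,ys.min(),25)[:2]; b=plane(c,328,ys.max()+1,25)[:2]; print(a,b)
print(delta([423,-262,60],1.733))
```

```text
((324.4999694824219, 210.99996948242188), (22.999996185302734, 103.99998474121094), 0.0)
[array([ 471.19, -260.33]), array([ 373.82, -274.1 ]), array([ 370.88, -253.67]), array([ 468.03, -238.43])] [ 420.98 -256.64]
[ 384.82 -263.08]
[ 461.1  -250.38]
[ 371.9  -260.78] [ 470.13 -245.9 ]
{'shift': array([ -1.9,   0.1, 189.3]), 'turn': array([ 0.  , -0.  , -0.01]), 'cur': array([ 421.3, -262.4,  249.3]), 'curyaw': np.float64(1.724), 'M': array([[-0.99, -0.15, -0.  ],
       [-0.15,  0.99,  0.  ],
       [ 0.  ,  0.  , -1.  ]])}
```

arm_command([
  [[0, 0, -0.012], [-1, 5.3, 30], 1],
  [[0, 0, 0], [0, 0, 35], 1],
  [[0, 0, 0], [0, 0, 35], 1],
  [[0, 0, 0], [0, 0, 35], 1],
  [[0, 0, 0], [0, 0, 30], 1],
  [[0, 0, 0], [0, 0, 26], 1],
  [[0, 0, 0], [0, 0, 20], 1],
  [[0, 0, 0], [0, 0, 0], 1],
  [[0, 0, 0], [0, 0, 0], -1],
  [[0, 0, 0], [0, 0, 0], -1],
])

```text
clock: 4.25
tool_pos: [423.2, -256.1, 39.8]
ee_rot: [0.001, -0.086, 0.996, -0.0]
ft_force: [-0.6, -0.1, -0.2]
grip_width: 0.848
gripper_force: 0.0
```

arm_command([
  [[0, 0, 0], [0, 0, 0], -1],
  [[0, 0, 0], [0, 0, 0], -1],
  [[0, 0, 0], [0, 0, 0], -1],
  [[0, 0, 0], [0, 0, 0], -1],
  [[0, 0, 0], [0, 0, 0], -1],
  [[0, 0, 0], [0, 0, 0], -1],
  [[0, 0, 0], [0, 0, 0], -1],
  [[0, 0, 0], [0, 0, 0], -1],
  [[0, 0, 0], [0, 0, 0], -1],
  [[0, 0, 0], [0, 0, 0], -1],
])

```text
clock: 5.25
tool_pos: [422.2, -256.2, 38.7]
ee_rot: [0.0, -0.085, 0.996, -0.0]
ft_force: [0.6, 0.1, -0.9]
grip_width: 0.215
gripper_force: 30.0
```

Run:
```python
from h import *
s=ctrl.get_state(); print(s['tool_pos'],s['grip_width']*92,s['ft_force'])
C=np.array([566.3,89.4]); Y=np.array([-.275,.961])
for y in (-115,-85,88): print(y,C+Y*y)
p=C+Y*-115
print(delta([*p,100],1.85)); print(delta([*p,120],1.85)['M'])
```

```text
[ 422.2198079  -256.16229652   38.66261059] 19.765657550225363 [ 0.61864159  0.05717662 -0.86985266]
-115 [597.925 -21.115]
-85 [589.675   7.715]
88 [542.1   173.968]
{'shift': array([-212.9,  201.9,  -61.4]), 'turn': array([-1.000e-04,  0.000e+00, -1.092e-01]), 'cur': array([ 422.2, -256.2,   38.7]), 'curyaw': np.float64(1.741), 'M': array([[-0.986, -0.169,  0.   ],
       [-0.169,  0.986, -0.   ],
       [-0.   , -0.   , -1.   ]])}
[[-0.986 -0.169  0.   ]
 [-0.169  0.986 -0.   ]
 [-0.    -0.    -1.   ]]
```

arm_command([
  [[0, 0, 0], [0, 0, -35], -1],
  [[0, 0, 0], [0, 0, -40], -1],
  [[0, 0, 0], [-30.4, 28.8, 0], -1],
  [[0, 0, 0], [-30.4, 28.8, 0], -1],
  [[0, 0, 0], [-30.4, 28.8, 0], -1],
  [[0, 0, 0], [-30.4, 28.8, 0], -1],
  [[0, 0, 0], [-30.4, 28.8, 0], -1],
  [[0, 0, 0], [-30.4, 28.8, 0], -1],
  [[0, 0, 0], [-30.4, 28.8, 0], -1],
  [[0, 0, -0.109], [0, 0, 0], -1],
])

```text
clock: 6.25
tool_pos: [600.6, -14.0, 112.9]
ee_rot: [0.001, -0.145, 0.989, 0.001]
ft_force: [-0.5, -1.3, -1.1]
grip_width: 0.216
gripper_force: 30.0
```

Run:
```python
from h import *
s=ctrl.get_state(); print(s['tool_pos'],s['grip_width']*92,s['ft_force'])
print(delta([597.9,-21.1,90.2],1.85))
im=capture('side'); cv2.imwrite('pics/s2.png',cv2.resize(im[150:350,200:460,::-1],None,fx=3,fy=3))
print(delta([597.9,-21.1,90.2],1.85))
```

```text
[600.5693827  -13.95121781 112.89508676] 19.843807810245742 [-0.48645561 -1.34904563 -1.09360011]
{'shift': array([ 4.6, -6.1, 22.7]), 'turn': array([0.0018, 0.0016, 0.0115]), 'cur': array([600.6, -14. , 112.9]), 'curyaw': np.float64(1.862), 'M': array([[-0.958, -0.287,  0.001],
       [-0.287,  0.958,  0.002],
       [-0.002,  0.002, -1.   ]])}
{'shift': array([ 2. , -3.2, 22.8]), 'turn': array([ 0.0006, -0.0001,  0.0141]), 'cur': array([598.8, -17.5, 113. ]), 'curyaw': np.float64(1.864), 'M': array([[-0.957, -0.289, -0.   ],
       [-0.289,  0.957,  0.001],
       [ 0.   ,  0.001, -1.   ]])}
```

View pics/s2.png

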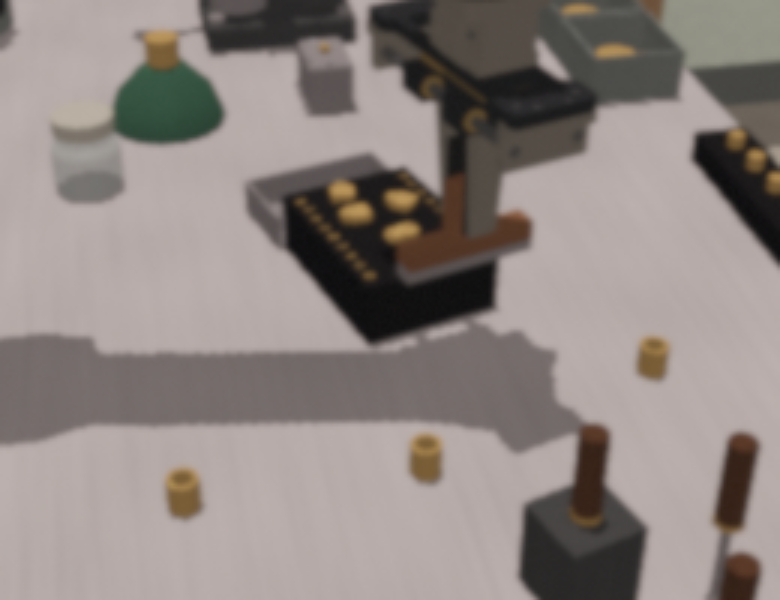

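The side crop shows the scraper upright in the gripper beyond the panel's -y edge. All four chips are still on the panel and nothing else has moved. Next I lower it and sweep.

arm_command([
  [[0, 0, 0.014], [2, -3.2, 12], -1],
  [[0, 0, 0], [0, 0, 10.8], -1],
  [[0, 0, 0], [0, 0, 0], -1],
  [[0, 0, 0], [0, 10, 0], -1],
  [[0, 0, 0], [0, 10, 0], -1],
  [[0, 0, 0], [0, 10, 0], -1],
  [[0, 0, 0], [0, 10, 0], -1],
  [[0, 0, 0], [0, 10, 0], -1],
  [[0, 0, 0], [0, 10, 0], -1],
  [[0, 0, 0], [0, 0, 0], -1],
])

```text
clock: 7.3
tool_pos: [580.6, 35.3, 90.8]
ee_rot: [-0.0, -0.134, 0.991, 0.001]
ft_force: [0.7, 0.3, 0.1]
grip_width: 0.215
gripper_force: 30.0
```

Run:
```python
from h import *
s=ctrl.get_state(); print(s['tool_pos'],s['ft_force'])
C=np.array([566.3,89.4]); Y=np.array([-.275,.961]); d=s['tool_pos'][:2]-C; print(d@Y, d@[.961,.275])
print(delta([*(C+Y*90),90.2],1.85))
```

```text
[580.63315614  35.26941247  90.83897509] [0.6696097  0.29278312 0.12841654]
-55.961112555682206 -1.111748517670006
{'shift': array([  0.5, 145.9,   0.8]), 'turn': array([ 0.001 , -0.0001, -0.0113]), 'cur': array([580.6,  35.3,  90.8]), 'curyaw': np.float64(1.839), 'M': array([[-0.964, -0.265, -0.   ],
       [-0.265,  0.964,  0.001],
       [ 0.   ,  0.001, -1.   ]])}
```

arm_command([
  [[0, 0, -0.01], [0, 8, 0.6], -1],
  [[0, 0, 0], [0, 8, 0], -1],
  [[0, 0, 0], [0, 8, 0], -1],
  [[0, 0, 0], [0, 8, 0], -1],
  [[0, 0, 0], [0, 8, 0], -1],
  [[0, 0, 0], [0, 8, 0], -1],
  [[0, 0, 0], [0, 8, 0], -1],
  [[0, 0, 0], [0, 8, 0], -1],
  [[0, 0, 0], [0, 8, 0], -1],
  [[0, 0, 0], [0, 8, 0], -1],
])

```text
clock: 8.3
tool_pos: [559.3, 110.5, 90.3]
ee_rot: [0.0, -0.137, 0.991, -0.0]
ft_force: [0.0, -0.6, -0.4]
grip_width: 0.217
gripper_force: 30.0
```

arm_command([
  [[0, 0, 0], [0, 8, 0], -1],
  [[0, 0, 0], [0, 8, 0], -1],
  [[0, 0, 0], [0, 8, 0], -1],
  [[0, 0, 0], [0, 8, 0], -1],
  [[0, 0, 0], [0, 8, 0], -1],
  [[0, 0, 0], [0, 8, 0], -1],
  [[0, 0, 0], [0, 8, 0], -1],
  [[0, 0, 0], [0, 8, 0], -1],
  [[0, 0, 0], [0, 0, 0], -1],
  [[0, 0, 0], [0, 0, 0], -1],
])

```text
clock: 9.3
tool_pos: [542.0, 171.7, 90.3]
ee_rot: [0.0, -0.137, 0.991, -0.0]
ft_force: [-0.7, 0.3, -0.8]
grip_width: 0.216
gripper_force: 30.0
```

```bash
python3 l.py w3
python3 - <<'E'
from h import *
im=capture('top'); w=cv2.imread('pics/w3.png')
cv2.imwrite('pics/c3.png',np.vstack([cv2.resize(im[150:300,150:350,::-1],(800,600))[:330],cv2.resize(w[180:400],(800,270))]))
s=ctrl.get_state(); print(s['tool_pos'],s['ft_force'],s['grip_width'])
E
```

```text
0.3260512038505965
[542.12773259 171.05550452  90.32359277] [ 0.82298493 -0.50418279 -1.34242246] 0.217949094682136
```

View pics/c3.png

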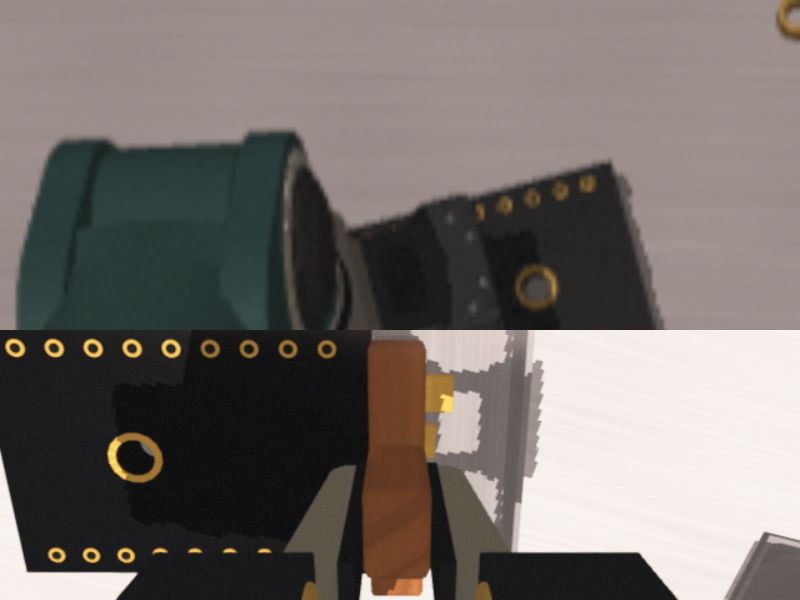

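The panel top is clear, with the open aperture at (135,457) in the lower half. Two chips are visible in the tray beyond the foot. I'll lift and back off, then check all four.

arm_command([
  [[0, 0, 0], [0, 0, -20], -1],
  [[0, 0, 0], [0, 0, -20], -1],
  [[0, 0, 0], [23.3, -37.7, 0], -1],
  [[0, 0, 0], [23.3, -37.7, 0], -1],
  [[0, 0, 0], [23.3, -37.7, 0], -1],
  [[0, 0, 0], [0, 0, 0], -1],
  [[0, 0, 0], [0, 0, 0], -1],
  [[0, 0, 0], [0, 0, 0], -1],
  [[0, 0, 0], [0, 0, 0], -1],
  [[0, 0, 0], [0, 0, 0], -1],
])

```text
clock: 10.4
tool_pos: [505.7, 44.8, 130.1]
ee_rot: [-0.0, -0.138, 0.99, -0.0]
ft_force: [1.0, 0.9, -1.7]
grip_width: 0.217
gripper_force: 30.0
```

```bash
python3 l.py w4
python3 - <<'E'
from h import *
print(delta([422.2,-256.2,90],1.741))
E
```

```text
0.15173048301736358
{'shift': array([ 162.4, -266.5,   40.2]), 'turn': array([-1.000e-04, -2.000e-04,  1.066e-01]), 'cur': array([505.6,  44.6, 130.1]), 'curyaw': np.float64(1.848), 'M': array([[-0.962, -0.273, -0.   ],
       [-0.273,  0.962, -0.   ],
       [ 0.   , -0.   , -1.   ]])}
```

View pics/w4.png

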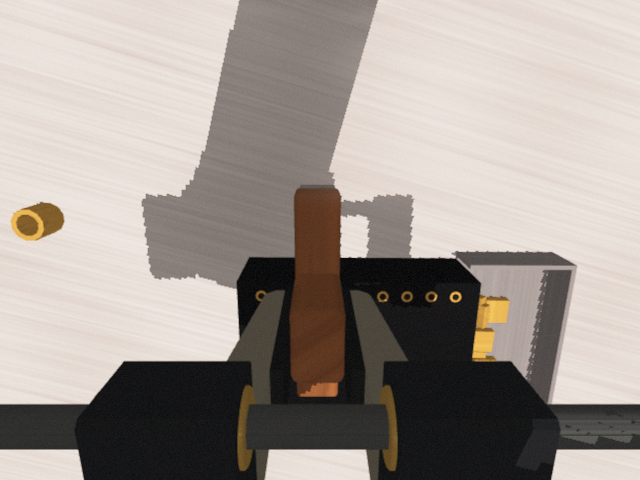

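The wrist view shows chips in the tray at (495,309), (483,343) and (487,360). The fourth is hidden behind the gripper, so I'll check it in the top view before releasing the scraper.

arm_command([
  [[0, 0, 0], [23.2, -38.1, 0], -1],
  [[0, 0, 0], [23.2, -38.1, 0], -1],
  [[0, 0, 0], [23.2, -38.1, 0], -1],
  [[0, 0, 0], [23.2, -38.1, 0], -1],
  [[0, 0, 0], [23.2, -38.1, 0], -1],
  [[0, 0, 0], [23.2, -38, 0], -1],
  [[0, 0, 0], [23.2, -38, 0], -1],
  [[0, 0, 0.106], [0, 0, 0], -1],
  [[0, 0, 0], [0, 0, 20], -1],
  [[0, 0, 0], [0, 0, 20], -1],
])

```text
clock: 11.45
tool_pos: [422.3, -257.3, 90.1]
ee_rot: [0.001, -0.084, 0.996, -0.0]
ft_force: [0.7, 0.4, -1.2]
grip_width: 0.215
gripper_force: 30.0
```

Run:
```python
from h import *
c=calibration('top'); im=cv2.cvtColor(capture('top'),cv2.COLOR_RGB2BGR); cv2.imwrite('pics/t4.png',im)
hsv=cv2.cvtColor(im,cv2.COLOR_BGR2HSV); m=cv2.inRange(hsv,(12,110,100),(32,255,255))
C=np.array([566.3,89.4])
n,_,st,ce=cv2.connectedComponentsWithStats(m)
for i in range(1,n):
    if 195<ce[i][0]<300 and 185<ce[i][1]<275 and st[i][4]>12:
        d=plane(c,*ce[i],10)[:2]-C; print(st[i],(d@[.961,.275]).round(),(d@[-.275,.961]).round())
cv2.imwrite('pics/c4.png',cv2.resize(im[180:280,195:325],None,fx=6,fy=6,interpolation=cv2.INTER_CUBIC))
print(delta([422.2,-256.2,39],1.741)); print(ctrl.get_state()['ft_force'])
```

```text
[279 216  10  11  48] 5.0 -22.0
[223 220  14  19 152] 20.0 95.0
[227 240  16  11 134] -18.0 94.0
{'shift': array([-1.9, -0.8, 48.2]), 'turn': array([ 0.0019, -0.0034, -0.0002]), 'cur': array([ 420.4, -255.8,   87.2]), 'curyaw': np.float64(1.741), 'M': array([[-0.986, -0.169, -0.004],
       [-0.169,  0.986,  0.001],
       [ 0.003,  0.002, -1.   ]])}
[-0.41139973  0.52951638 -2.60930578]
```

View pics/c4.png

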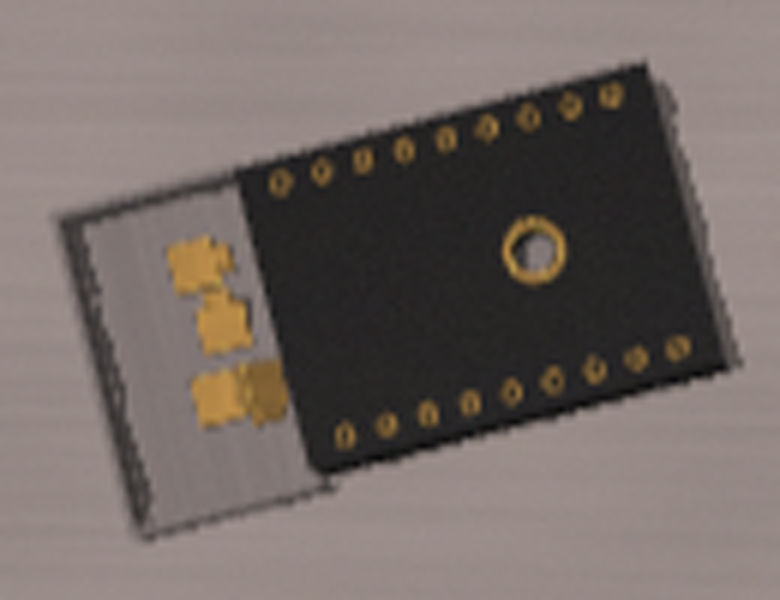

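All four chips are in the tray, at crop positions (200,265), (225,322), (217,398) and (265,390), and the aperture is open at (534,250). Now I set the scraper down and release it.

arm_command([
  [[0, 0, 0], [0, 0, 20], -1],
  [[0, 0, 0], [0, 0, 20], -1],
  [[0, 0, 0], [0, 0, 7], -1],
  [[0, 0, 0], [0, 0, 3.6], -1],
  [[0, 0, 0], [0, 0, 0], -1],
  [[0, 0, 0], [0, 0, 0], -1],
  [[0, 0, 0], [0, 0, 0], 1],
  [[0, 0, 0], [0, 0, 0], 1],
  [[0, 0, 0], [0, 0, 0], 1],
  [[0, 0, 0], [0, 0, 0], 1],
])

```text
clock: 12.5
tool_pos: [421.7, -256.9, 39.9]
ee_rot: [0.0, -0.084, 0.996, -0.0]
ft_force: [0.5, -0.4, 0.7]
grip_width: 0.539
gripper_force: 0.0
```

Run:
```python
from h import *
s=ctrl.get_state();print(s['grip_width'],s['ft_force'])
c=calibration('top'); print("stylus top",plane(c,449.2,202.7,120))
im=cv2.imread('pics/t4.png'); print(delta([540,-240,300],1.35))
```

```text
0.5390849285948097 [ 0.47439736 -0.44260839  0.73905339]
stylus top [ 605.79960936 -264.3266738   120.        ]
{'shift': array([-119.6,   -3.3, -260. ]), 'turn': array([-1.0e-04,  5.0e-04,  3.9e-01]), 'cur': array([ 421.7, -256.9,   39.9]), 'curyaw': np.float64(1.74), 'M': array([[-0.986, -0.168,  0.001],
       [-0.168,  0.986, -0.   ],
       [-0.   , -0.   , -1.   ]])}
```

arm_command([
  [[0, 0, 0], [0, 0, -20], 1],
  [[0, 0, 0], [0, 0, -35], 1],
  [[0, 0, 0], [0, 0, -40], 1],
  [[0, 0, 0], [0, 0, -45], 1],
  [[0, 0, 0], [-33.9, -6.5, -20], 1],
  [[0, 0, 0], [-33.9, -6.5, -20], 1],
  [[0, 0, 0], [-33.9, -6.5, -10], 1],
  [[0, 0, 0], [-33.9, -6.5, 0], 0.6],
  [[0, 0, 0], [0, 0, 0], 0.6],
  [[0, 0, 0], [0, 0, 0], 0.6],
])

```text
clock: 13.5
tool_pos: [559.1, -259.6, 228.9]
ee_rot: [-0.001, -0.085, 0.996, -0.0]
ft_force: [0.3, 0.3, -0.0]
grip_width: 0.802
gripper_force: 0.0
```

```bash
python3 l.py w5; python3 l.py w6
```

```text
0.8098914946411355
0.3248947926109622
```

View pics/w6.png

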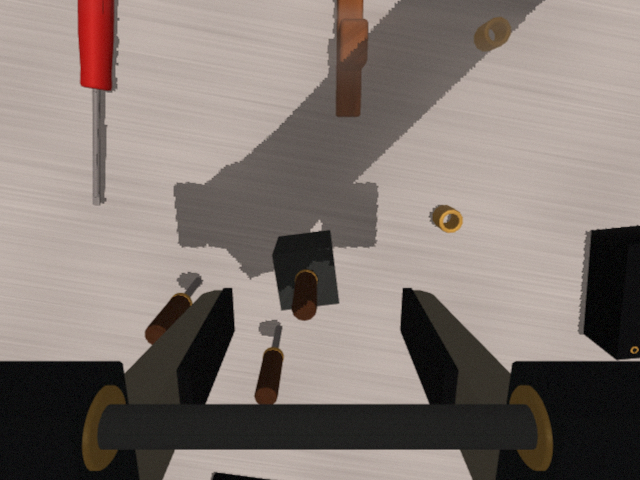

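The stylus handle runs from its base at (307,275) in the stand to its top centre at about (304,307). The free look-alikes are at (168,318) and (269,375), and the scraper stands at rest at (350,60).

Run:
```python
from h import *; import pickle
c=pickle.load(open('pics/w6.pkl','rb')); im=cv2.imread('pics/w6.png'); hsv=cv2.cvtColor(im,cv2.COLOR_BGR2HSV)
m=cv2.inRange(hsv,(0,90,20),(18,255,255)); k=np.zeros_like(m); k[262:325,285:325]=m[262:325,285:325]
for y in (270,280,290,300,305,310,315,320): 
    x=np.where(k[y])[0]; print(y,(x.min(),x.max()) if len(x) else None)
ys=np.where(k)[0]; print(ys.min(),ys.max())
g=plane(c,304.5,ys.max()-11.5,120); print(g, plane(c,306.5,275,60)); print(plane(calibration('top'),449.2,202.7,120))
print(delta([*g[:2],78.5],1.74))
```

```text
270 (np.int64(300), np.int64(312))
280 (np.int64(295), np.int64(317))
290 (np.int64(294), np.int64(316))
300 (np.int64(293), np.int64(316))
305 (np.int64(292), np.int64(316))
310 (np.int64(293), np.int64(315))
315 (np.int64(294), np.int64(313))
320 None
269 319
[ 603.84826619 -260.6248109   120.        ] [ 601.851597   -260.96677944   60.        ]
[ 605.79960936 -264.3266738   120.        ]
{'shift': array([-45.2,  -8.2, 150.8]), 'turn': array([ 0.0005, -0.0012, -0.0015]), 'cur': array([ 558.2, -260.1,  229.4]), 'curyaw': np.float64(1.739), 'M': array([[-0.986, -0.167, -0.001],
       [-0.167,  0.986,  0.   ],
       [ 0.001,  0.001, -1.   ]])}
```

arm_command([
  [[0, 0, 0], [-22.5, -4.2, 0], 0.6],
  [[0, 0, 0], [-22.5, -4.2, 20], 0.6],
  [[0, 0, 0], [0, 0, 30], 0.6],
  [[0, 0, 0], [0, 0, 35], 0.6],
  [[0, 0, 0], [0, 0, 35], 0.6],
  [[0, 0, 0], [0, 0, 20], 0.6],
  [[0, 0, 0], [0, 0, 10.8], 0.6],
  [[0, 0, 0], [0, 0, 0], 0.6],
  [[0, 0, 0], [0, 0, 0], 0.6],
  [[0, 0, 0], [0, 0, 0], -1],
])

```text
clock: 14.6
tool_pos: [606.2, -261.0, 80.6]
ee_rot: [0.001, -0.084, 0.996, -0.0]
ft_force: [-0.1, 0.6, 0.7]
grip_width: 0.737
gripper_force: 0.0
```

arm_command([
  [[0, 0, 0], [0, 0, 0], -1],
  [[0, 0, 0], [0, 0, 0], -1],
  [[0, 0, 0], [0, 0, 0], -1],
  [[0, 0, 0], [0, 0, 0], -1],
  [[0, 0, 0], [0, 0, 0], -1],
  [[0, 0, 0], [0, 0, 0], -1],
  [[0, 0, 0], [0, 0, 0], -1],
  [[0, 0, 0], [0, 0, 0], -1],
  [[0, 0, 0], [0, 0, 0], -1],
  [[0, 0, 0], [0, 0, 0], -1],
])

```text
clock: 15.6
tool_pos: [605.4, -260.5, 78.9]
ee_rot: [0.0, -0.084, 0.996, -0.0]
ft_force: [-0.3, -0.9, -1.5]
grip_width: 0.186
gripper_force: 30.0
```

Run:
```python
from h import *
s=ctrl.get_state();print(s['tool_pos'],s['grip_width']*92,s['ft_force'],s['gripper_force'])
print(delta([571.8,70.2,155],1.74))
```

```text
[ 605.35832199 -260.45291938   78.87816564] 17.090716442962854 [-0.25054424 -0.86956675 -1.5038383 ] 30.000012516975403
{'shift': array([-22.6, 331.6, -76.1]), 'turn': array([-0.    ,  0.    , -0.0001]), 'cur': array([ 605.4, -260.5,   78.9]), 'curyaw': np.float64(1.74), 'M': array([[-0.986, -0.168,  0.   ],
       [-0.168,  0.986, -0.   ],
       [-0.   , -0.   , -1.   ]])}
```

arm_command([
  [[0, 0, 0], [0, 0, -20], -1],
  [[0, 0, 0], [0, 0, -30], -1],
  [[0, 0, 0], [0, 0, -30], -1],
  [[0, 0, 0], [-2.8, 30, 0], -1],
  [[0, 0, 0], [-2.8, 42, 0], -1],
  [[0, 0, 0], [-2.8, 42, 0], -1],
  [[0, 0, 0], [-2.8, 42, 0], -1],
  [[0, 0, 0], [-2.8, 42, 0], -1],
  [[0, 0, 0], [-2.8, 42, 0], -1],
  [[0, 0, 0], [-2.8, 42, 0], -1],
])

```text
clock: 16.6
tool_pos: [576.7, 22.6, 159.0]
ee_rot: [0.0, -0.084, 0.996, 0.0]
ft_force: [0.5, -1.5, 0.5]
grip_width: 0.19
gripper_force: 30.0
```

arm_command([
  [[0, 0, 0], [-2, 25, 0], -1],
  [[0, 0, 0], [-1, 25, 0], -1],
  [[0, 0, 0], [0, 0, 0], -1],
  [[0, 0, 0], [0, 0, 0], -1],
  [[0, 0, 0], [0, 0, 0], -1],
  [[0, 0, 0], [0, 0, 0], -1],
  [[0, 0, 0], [0, 0, 0], -1],
  [[0, 0, 0], [0, 0, 0], -1],
  [[0, 0, 0], [0, 0, 0], -1],
  [[0, 0, 0], [0, 0, 0], -1],
])

```text
clock: 17.6
tool_pos: [571.8, 70.5, 158.9]
ee_rot: [-0.0, -0.084, 0.996, -0.0]
ft_force: [0.8, -0.4, 0.6]
grip_width: 0.189
gripper_force: 30.0
```

```bash
python3 l.py w7
python3 - <<'E'
from h import *
print(delta([571.8,70.2,155],1.74))
s=capture('side')[...,::-1]; cv2.imwrite('pics/s7.png',s); w=cv2.imread('pics/w7.png')
c=calibration('side'); q=proj(c,[571.8,70.2,50]); print('ap side',q, proj(c,[571.8,70.2,85]))
x,y=(q-[50,60]).astype(int); print(x,y)
a=cv2.resize(s[y:y+90,x:x+100],(500,450),interpolation=cv2.INTER_CUBIC); b=w[200:425,200:350]
cv2.imwrite('pics/c7.png',np.hstack([a,cv2.resize(b,(300,450))]))
E
```

```text
0.06699581883162864
{'shift': array([ 0.1, -0.4,  3.9]), 'turn': array([ 0.    ,  0.    , -0.0001]), 'cur': array([571.8,  70.6, 158.9]), 'curyaw': np.float64(1.74), 'M': array([[-0.986, -0.168,  0.   ],
       [-0.168,  0.986,  0.   ],
       [-0.   ,  0.   , -1.   ]])}
ap side [333.14608052 228.14534794] [333.33865993 214.7581531 ]
283 168
```

View pics/c7.png

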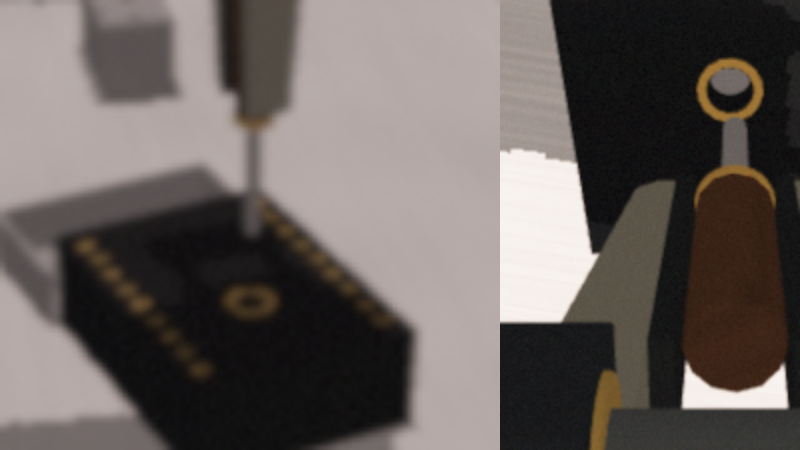

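The side crop shows the tip at (251,236), directly above the bushing ring at (250,302). The wrist crop shows the ring at (731,90), with the shaft end at about (735,118).

Run:
```python
from h import *; import pickle
c=pickle.load(open('pics/w7.pkl','rb')); im=cv2.imread('pics/w7.png'); hsv=cv2.cvtColor(im,cv2.COLOR_BGR2HSV)
m=cv2.inRange(hsv,(10,80,50),(32,255,255)); k=np.zeros_like(m); k[225:262,292:340]=m[225:262,292:340]
q=cv2.findContours(k,0,1)[0]; q=max(q,key=cv2.contourArea); e=cv2.fitEllipse(q); print(e, plane(c,*e[0],50))
print('proj ap',proj(c,[571.8,70.2,50]),'tip',proj(c,[571.8,70.5,85]))
for y in (262,268,274,280):
    r=hsv[y,300:335]; g=cv2.cvtColor(im,cv2.COLOR_BGR2GRAY)[y,300:335]; x=np.where(g>45)[0]+300; print(y,x.min() if len(x) else 0,x.max() if len(x) else 0)
print(cv2.cvtColor(im,cv2.COLOR_BGR2GRAY)[250:270,317])
s=calibration('side'); print(tri([ray(s,333.2,215.2),ray(c,317.5,262)]))
```

```text
((314.514892578125, 244.3238067626953), (31.08757781982422, 33.515872955322266), 85.88050079345703) [571.10520772  69.11018901  50.        ]
proj ap [315.95393584 245.57699004] tip [316.31735769 262.36783785]
262 311 322
268 311 323
274 311 323
280 310 323
[ 14  10  13  13  19  34  84 120 112  96  95 100  99  97  96 102  99  94
  95  98]
[571.86451347  71.24355615  83.32768359]
```

arm_command([
  [[0, 0, 0], [0.9, -1.7, 0], -1],
  [[0, 0, 0], [0, 0, 10], -1],
  [[0, 0, 0], [0, 0, 10], -1],
  [[0, 0, 0], [0, 0, 8], -1],
  [[0, 0, 0], [0, 0, 8], -1],
  [[0, 0, 0], [0, 0, 7], -1],
  [[0, 0, 0], [0, 0, 7], -1],
  [[0, 0, 0], [0, 0, 5], -1],
  [[0, 0, 0], [0, 0, 0], -1],
  [[0, 0, 0], [0, 0, 0], -1],
])

```text
clock: 18.7
tool_pos: [571.3, 68.8, 103.9]
ee_rot: [0.0, -0.084, 0.996, -0.0]
ft_force: [0.3, 0.6, -0.4]
grip_width: 0.192
gripper_force: 30.0
```

arm_command([
  [[0, 0, 0], [0, 0, 2], -1],
  [[0, 0, 0], [0, 0, 2], -1],
  [[0, 0, 0], [0, 0, 2], -1],
  [[0, 0, 0], [0, 0, 2], -1],
  [[0, 0, 0], [0, 0, 1], -1],
  [[0, 0, 0], [0, 0, 1], -1],
  [[0, 0, 0], [0, 0, 0], -1],
  [[0, 0, 0], [0, 0, 0], -1],
  [[0, 0, 0], [0, 0, 0], -1],
  [[0, 0, 0], [0, 0, 0], -1],
])

```text
clock: 19.7
tool_pos: [571.4, 68.9, 94.0]
ee_rot: [0.0, -0.084, 0.996, 0.0]
ft_force: [0.7, 0.7, 2.7]
grip_width: 0.191
gripper_force: 30.0
```

arm_command([
  [[0, 0, 0], [0, 0, 0.8], -1],
  [[0, 0, 0], [0, 0, 0.8], -1],
  [[0, 0, 0], [0, 0, 0.4], -1],
  [[0, 0, 0], [0, 0, 0], -1],
  [[0, 0, 0], [0, 0, 0], -1],
  [[0, 0, 0], [0, 0, 0], -1],
  [[0, 0, 0], [0, 0, 0], -1],
  [[0, 0, 0], [0, 0, 0], -1],
  [[0, 0, 0], [0, 0, 0], -1],
  [[0, 0, 0], [0, 0, 0], -1],
])

```text
clock: 20.7
tool_pos: [571.3, 68.9, 92.0]
ee_rot: [0.0, -0.084, 0.996, 0.0]
ft_force: [1.3, 1.2, 4.1]
grip_width: 0.19
gripper_force: 30.0
```

Run:
```python
from h import *
F=[]
for i in range(6):
    capture('side'); s=ctrl.get_state(); F.append(s['ft_force'])
print(np.mean(F,0),s['tool_pos'])
```

```text
[1.0113525  0.8901819  4.81110227] [571.27974912  68.87510144  91.9404913 ]
```

The upward force is about 5.4 N including the stylus's weight, and the tip is at about -32 mm. That puts the button at or near the bottom of its travel, so I'm handing in.

```bash
python3 -c "
from workcell import ctrl
print(ctrl.sign_off())"
```

```text
the job is handed in; nothing more can be done
None
```

The job is handed in; the hand-in returned no verdict. All four chips are in the tray, the scraper stands on the bare desk, and the gripped stylus is holding the reset button at or near the bottom of its travel at about 5 N.

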